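Move the drip tray to the other dock

TASK

The drip tray is locked in one of the two docks on the filter counter and is wanted in the other. Press the steel catch behind it so that the tray springs free, draw it out and take it over to the empty dock, then slide it in under that dock's catch until the catch clicks and holds it, and let go. Leave the mug, funnel, carafe and lid rest where they are.

Things in the scene. Friction and masses are not known exactly. Their poses are not given: they have to be found in the camera images.
- dock_a: the full dock: fixed white plastic base 190 mm long (x -100 to +90), 150 wide, floor 6 mm thick; origin under its middle at counter level; +x is the way the tray slides in (away from the robot), y across, z up. Side guides 26 mm high run from x=-90 to +50: 115 mm apart from x=-10 inwards, flaring to 137 mm at the mouth (x=-90).
- dock_b: the empty dock, the same in every way as dock_a, at the other place. End stops lie 4 mm beyond home; sliding in, the tray must go 1 to 3 mm past home for the catch to drop (10 to 15 N at the end), then a spring plunger pushes it back against the catch.
- home_a (a point): where the tray's centre lies when locked in the full dock: dock x=-20 mm, y=0, 15 mm above the counter; same axes as the dock. When the catch is pressed, a spring plunger (about 5 N) pops the tray out some 20 mm towards -x.
- home_b (a point): the same point of the empty dock. From 20 to 60 mm beyond it (+x) lips overhang the tray's edges: a tray must be drawn out at least 45 mm from home before it is lifted, and set down at least that far out, between the guides, before it is slid in.
- catch_a (a joint): steel rocker catch of the full dock, hinged across the dock at x=+70 mm, 28 mm up. 0 = closed (hook down), 0.36 rad = its rear pad fully pressed; the hook clears the tray above about 0.25 rad. A spring closes it; full pressing takes about 4 N at the pad, which sinks about 16 mm.
- catch_b (a joint): the same catch on the empty dock; the tray's rear tooth lifts its sloping nose as it slides in, and it falls back to 0 when it clicks
- pad_a (a point): centre of the top face of the press pad of the full dock's catch: a flat steel plate 36 mm (dock x) by 50 mm, at dock x=+116 mm, 46 mm above the counter. Press it straight down.
- pad_b (a point): the same on the empty dock
- tray_center (a point): centre of the drip tray, a black plastic dish 110 x 110 mm with walls 18 mm high, about 0.18 kg; the point is 9 mm above its underside. x axis: direction of sliding in, y across, z up. A tooth 28 mm high, 44 mm wide stands in the middle of its rear (+x) edge; the catch hooks over it.
- tray_tab (a point): grip point of the tray's upright pull tab: a plate 14 mm thick (tray x), 60 mm wide (tray y), at its front (-x) edge, centred 48 mm in front of the tray's centre; its top is 56 mm and this point 40 mm above the tray's underside. Axes as tray_center. Pinch it across its thickness from above or push its front face.
- mug: bystander: steel mug with a handle, 80 mm wide, 90 mm high, origin under its centre
- funnel: bystander: yellow plastic funnel standing mouth down, 110 mm wide, 105 mm high, origin under its centre
- carafe: bystander: glass carafe with a black cap, 108 mm wide, 187 mm high, origin under its centre
- lid_rest: bystander: shallow white ceramic lid rest, 112 mm wide, 14 mm high, origin under its centre

How it is judged:
By the outcome, as a careful person would: the job done as asked, in the order asked, and still so for the second after the job is handed in, with the robot touching nothing.
It also fails if it takes over 64 s, if anything falls off the work surface, if the arm or the gripper's body presses on something with over 40 N, if the wrist force passes 120 N, or if a joint passes its speed limit or range.

ROBOT

A 6-joint arm with a two-finger parallel gripper is mounted at the origin on the work surface. World frame = base frame: x ahead of the robot, y to its left, z up, the work surface at z = 0. Lengths are in m, angles in rad, forces in N, time in s.
With the tool pointing down it reaches from about 0.35 to 0.775 m from the base axis. Payload 7.3 kg.
Tool frame: the origin (TCP) lies on the centre line of the jaws, within the pads' length; the fingertips stand 17 mm ahead of it and the grasp point (between the pads) lies 2 mm behind it (robot.tip_extent is the distance from the TCP to the fingertips, in m); z points along the fingers, y is the line along which they close (so a half turn about z gives the same grasp; the last joint's range is limited). The gripper opens to 92 mm and grips with 3 to 60 N. Pads are 19 mm wide; open, the fingers measure 130 mm over their backs; the gripper's body (75 mm by 190 mm) begins 47 mm behind the grasp point.
Start: joints at [1.117, 0.342, 1.524, -0, 1.275, -0.146], TCP at [0.159, 0.5, 0.215] pointing down, gripper open.
Joint ranges: [-2.53, 2.53], [-0.77, 2.02], [0.04, 2.7], [-1, 4.14], [0.28, 2.66], [-3.11, 3.11]. Speed limits (rad/s): [2.57, 2.57, 3.14, 3.14, 3.14, 3.14].

INTERFACE

Orientations are given as [roll, pitch, yaw] about the fixed x, y, z axes, in that order (R = Rz(yaw) Ry(pitch) Rx(roll)).
In Python, from cell import robot gives the robot as it stands.
- The arm moves only by the tool step_arm, never from a script. Its argument "motion" is a list of rows, each a list of 2 entries, a list of its own where there are three numbers: the shift along the tool's x, y, z in units of 60 mm (1.0 is 60 mm), then the turn about the tool's z in rad. In form: [[[x, y, z], spin], ...]. A call has 1 to 10 rows; each row is the pose to reach, as a shift and turn from the pose commanded when the call began, along the tool's axes at that moment; what a row does not reach only later rows make up. A row lasts 1/8 s, in which the tool goes at most 62.5 mm and 10.7 degrees, less where a joint would pass 70% of its speed; a pose out of reach is approached as far as the arm can. A call with a gripper value outside its range is refused whole. "hand" is the closure in counts, from 0 (fully open) to 255 (shut), set as the call begins (left out, the last holds). The fingers move at their own pace and stop on an object; "squeeze" is the grip in N (left out, the last holds). Time passes only in rows, so rows that repeat a pose let the fingers close. It gives the time, the measured TCP pose, the force, the opening and the grip force at its end, in the units of the state.
- robot.observe(): the state, without advancing time (a new reading comes with each control period).
- robot.read_camera(name): name is "scene" or "top" or "wrist"; returns a dict with "pixels" (400x640x3 uint8, red, green, blue), "intrinsics" (3x3 intrinsics, pixels), "xyz" and "rotation" of the camera in the world; the wrist camera has in their place "T_tool_cam" (4x4, takes a point from camera to tool coordinates, whose origin is the TCP and whose axes are the flange's). Camera axes: x right, y up, looking along -z (the intrinsics and any distortion apply to the point x, -y, -z); pixel columns grow to the right and rows downward; lengths in m; the calibration is good to about 2 mm. A picture is of the moment at which its call begins: read the wrist's pose just before it. There is no depth.
- robot.hand_in(): hands the job in; it is judged then, once.
The state is a dict: "time": time; "qpos": joint angles; "qvel": joint speeds; "joint_efforts": joint torques, N m; "tool_pos": TCP position; "tool_rot": TCP orientation; "contact_force": force on the tool from outside, world axes, zero at the start; "torque": the same for the moment, N m; "opening": finger opening in m; "grip_force": force on a finger pad.
Only numpy, scipy, OpenCV 4.12 (cv2) and the standard library are available. Lean on these libraries where they do the work, as an engineer would, in place of code of your own. Each camera call takes 0.05 s, during which the arm holds its last target. There are 200 camera calls.

## Working session

There is one attempt and no reset: what is moved stays moved. The work goes in short steps, Python scripts to look and compute and a tool call to move; the robot and the scene stay as the last step left them, time stands still between calls to the robot, and variables do not carry over. Pictures are saved under pics/ and viewed, at most 10 in all, crops included, and the job is handed in when it is done.

Besides the shell and the picture viewer there is one more tool, called after ">>>" as a command line: name --argument value ..., lists and objects as JSON in quotes. step_arm: Moves the arm, as the interface text tells. Its arguments: {"type":"object","properties":{"motion":{"type":"array"},"hand":{"type":"number"},"squeeze":{"type":"number"}},"required":["motion"]}

```bash
mkdir -p pics; ls; python3 - <<'E'
from cell import robot
import cv2,numpy as np
for n in ("scene","top"):
    c=robot.read_camera(n); cv2.imwrite(f"pics/{n}0.png",c["pixels"][:,:,::-1]); print(n,c["intrinsics"],c["xyz"],c["rotation"],[k for k in c])
s=robot.observe();print(s)
c=robot.read_camera("wrist");print(c["T_tool_cam"],c["intrinsics"])
E
```

```text
pics
scene [[439.90454041   0.         323.82915043]
 [  0.         439.90454041 201.69901855]
 [  0.           0.           1.        ]] [1.4886537  0.24886527 0.66180728] [ 1.0103822  -0.01892447  1.88493941] ['pixels', 'intrinsics', 'xyz', 'rotation']
top [[456.96427467   0.         316.7881444 ]
 [  0.         456.96427467 200.68535314]
 [  0.           0.           1.        ]] [0.52699564 0.00214509 1.22850105] [ 0.08027802 -0.0256791  -1.57805963] ['pixels', 'intrinsics', 'xyz', 'rotation']
{'time': 0.1, 'qpos': array([ 1.11700292e+00,  3.42638669e-01,  1.52487876e+00,  8.40194511e-06,
        1.27537542e+00, -1.46005910e-01]), 'qvel': array([ 0.00015811, -0.00135461, -0.0042353 , -0.00037989,  0.00128011,
        0.00030185]), 'joint_efforts': array([ 1.02261279e-04, -4.32009816e+01, -2.44693190e+01,  7.17887236e-02,
        5.27195900e-02, -2.28596576e-05]), 'tool_pos': array([0.1588729 , 0.50001606, 0.21403684]), 'tool_rot': array([-3.14030746e+00, -1.97111836e-04,  2.83380257e+00]), 'contact_force': array([0.10700186, 0.18991926, 1.00558437]), 'torque': array([0.00867057, 0.01306049, 0.04736384]), 'grip_force': 0.0, 'opening': 0.09196126034583996}
[[ 4.08525368e-04  9.63356856e-01  2.68222672e-01  7.20333979e-02]
 [ 9.99999397e-01 -6.66973809e-04  8.72441798e-04 -8.17324366e-04]
 [ 1.01937028e-03  2.68222154e-01 -9.63356547e-01 -1.71085949e-01]
 [ 0.00000000e+00  0.00000000e+00  0.00000000e+00  1.00000000e+00]] [[299.18339631   0.         319.17073606]
 [  0.         299.18339631 206.32216468]
 [  0.           0.           1.        ]]
```

View pics/top0.png

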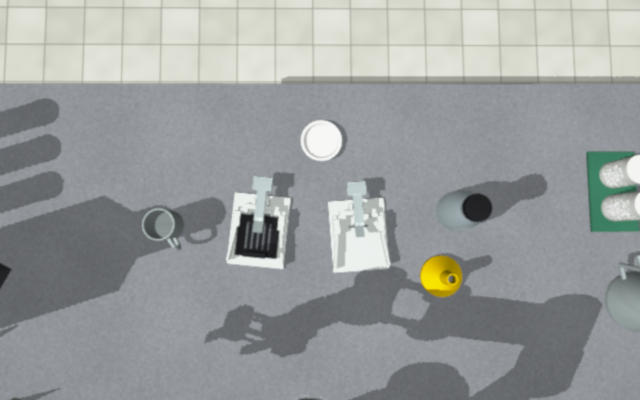

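View pics/scene0.png

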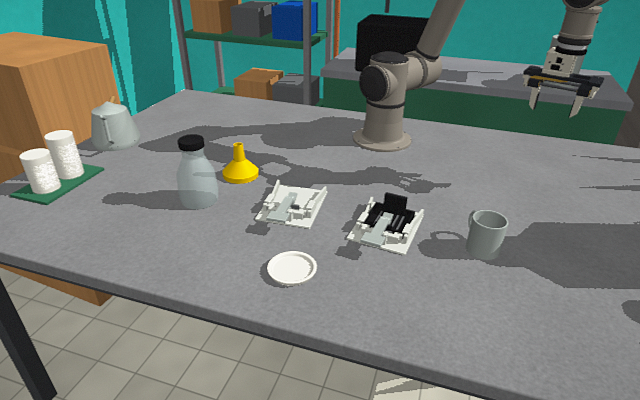

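The top view shows the tray's dock around (260,230) with its pad at (262,183), and the empty dock around (358,235) with its pad at (357,188). The lid rest is at (322,140), the mug at (159,225), the carafe at (465,210) and the funnel at (441,276).

```bash
cat > h.py <<'E'
from cell import robot
import cv2,numpy as np
from scipy.spatial.transform import Rotation as R
def cam(n):
    s=robot.observe(); c=robot.read_camera(n); K=c["intrinsics"]
    if n=="wrist":
        T=c["T_tool_cam"]; Rt=R.from_euler("xyz",s["tool_rot"]).as_matrix()
        return c["pixels"],K,Rt@T[:3,:3],s["tool_pos"]+Rt@T[:3,3]
    return c["pixels"],K,R.from_euler("xyz",c["rotation"]).as_matrix(),np.array(c["xyz"])
def ray(px,z,C):
    _,K,Rc,p=C; px=np.atleast_2d(px).astype(float)
    d=np.c_[(px[:,0]-K[0,2])/K[0,0],-(px[:,1]-K[1,2])/K[1,1],-np.ones(len(px))]@Rc.T
    return p+d*((z-p[2])/d[:,2])[:,None]
def proj(P,C):
    _,K,Rc,p=C; q=(np.atleast_2d(P)-p)@Rc
    return np.c_[K[0,2]-K[0,0]*q[:,0]/q[:,2],K[1,2]+K[1,1]*q[:,1]/q[:,2]]
E
python3 - <<'E'
from h import *
C=cam("top"); im=C[0]
cv2.imwrite("pics/topc.png",cv2.resize(im[165:285,215:405],None,fx=4,fy=4,interpolation=cv2.INTER_CUBIC)[:,:,::-1])
print(R.from_euler("xyz",robot.read_camera("top")["rotation"]).as_matrix().round(2))
print(ray([[159,225],[441,276],[475,208],[322,140]],0.05,C).round(3))
for px in [(262,183),(357,188)]: print(ray(px,.046,C).round(3))
E
```

```text
[[-0.01  1.   -0.08]
 [-1.   -0.01  0.03]
 [ 0.03  0.08  1.  ]]
[[ 0.561  0.375  0.05 ]
 [ 0.426 -0.347  0.05 ]
 [ 0.6   -0.441  0.05 ]
 [ 0.781 -0.044  0.05 ]]
[[0.669 0.113 0.046]]
[[ 0.655 -0.134  0.046]]
```

View pics/topc.png

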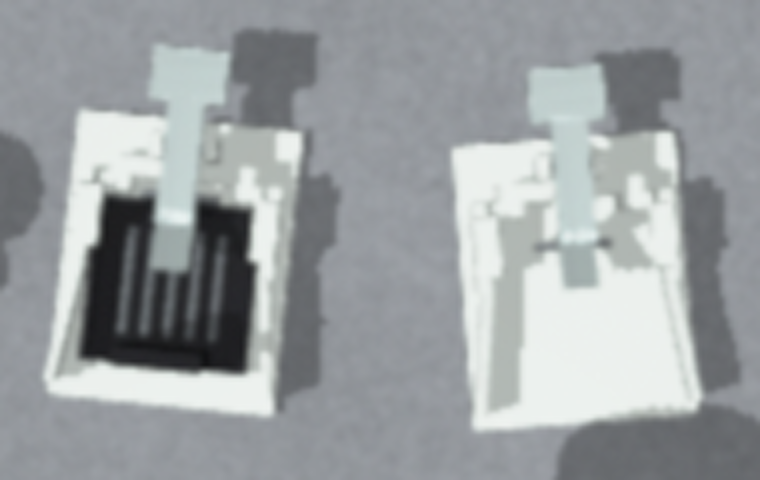

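The crop shows dock A's base corners at about (47,390), (273,412), (302,133) and (80,110), with its pad at (189,75). Dock B's corners are at about (475,430), (700,408), (677,133) and (453,150), with its pad at (567,93).

```bash
python3 - <<'E'
from h import *
C=cam("top")
def f(p): return np.array(p)/4+[215-.4,165-.4]
for n,b,p in (("A",[(47,390),(273,412),(302,133),(80,110)],[(153,44),(230,54),(225,105),(148,96)]),("B",[(475,430),(700,408),(677,133),(453,150)],[(529,67),(604,67),(607,122),(530,117)])):
    W=ray(f(b),.006,C)[:,:2]; P=ray(f(p),.046,C)[:,:2].mean(0)
    # fit rigid: dock-> world
    D=np.array([(-.1,.075),(-.1,-.075),(.09,-.075),(.09,.075)])
    Dc=D-D.mean(0);Wc=W-W.mean(0)
    yaw=np.arctan2((Dc[:,0]*Wc[:,1]-Dc[:,1]*Wc[:,0]).sum(),(Dc*Wc).sum())
    M=np.array([[np.cos(yaw),-np.sin(yaw)],[np.sin(yaw),np.cos(yaw)]])
    o=W.mean(0)-M@D.mean(0)
    print(n,"yaw",yaw.round(3),"o",o.round(4),"res",(W-(D@M.T+o)).round(4).tolist(),"pad px",P.round(4),"pad calc",(o+M@[.116,0]).round(4),"home",(o+M@[-.02,0]).round(4),"tab",(o+M@[-.068,0]).round(4))
E
```

```text
A yaw -0.107 o [0.5534 0.1252] res [[0.0015, -0.0002], [0.0018, -0.0001], [-0.0017, 0.0006], [-0.0016, -0.0002]] pad px [0.668  0.1135] pad calc [0.6688 0.1128] home [0.5336 0.1274] tab [0.4858 0.1325]
B yaw 0.072 o [ 0.5389 -0.1411] res [[0.001, 0.0009], [0.0034, 0.0003], [-0.0022, -0.0014], [-0.0022, 0.0002]] pad px [ 0.6548 -0.1327] pad calc [ 0.6546 -0.1328] home [ 0.519  -0.1425] tab [ 0.4711 -0.146 ]
```

```bash
cat >> h.py <<'E'
def go(x,y,z,yaw):
    s=robot.observe(); Rt=R.from_euler("xyz",s["tool_rot"]).as_matrix()
    d=Rt.T@(np.array([x,y,z])-s["tool_pos"]); w=s["tool_rot"][2]-yaw
    print("t",round(s["time"],2),"pos",s["tool_pos"].round(4),"yaw",s["tool_rot"][2].round(3),"shift/60mm",(d/.06).round(3),"spin",round((w+np.pi)%(2*np.pi)-np.pi,3),"F",s["contact_force"].round(1))
E
python3 -c "
from h import *
go(.669,.113,.2,3.034);go(.669,.113,.08,3.034)"
```

```text
t 0.3 pos [0.159  0.5002 0.2144] yaw 2.834 shift/60mm [-10.056  -3.575   0.241] spin -0.2 F [-0.7  0.2  0.3]
t 0.3 pos [0.159  0.5002 0.2144] yaw 2.834 shift/60mm [-10.056  -3.574   2.241] spin -0.2 F [-0.7  0.2  0.3]
```

>>> step_arm --motion '[[[-2,-0.7,0],-0.1],[[-10.05,-3.57,0.24],-0.2],[[-10.05,-3.57,0.24],-0.2],[[-10.05,-3.57,0.24],-0.2],[[-10.05,-3.57,0.24],-0.2],[[-10.05,-3.57,0.24],-0.2],[[-10.05,-3.57,0.24],-0.2],[[-10.05,-3.57,0.24],-0.2],[[-10.05,-3.57,0.24],-0.2],[[-10.05,-3.57,0.24],-0.2]]' --hand 255 --squeeze 20

```text
time: 1.55
tool_pos: [0.6582, 0.1212, 0.2005]
tool_rot: [3.141, -0.0, 3.034]
contact_force: [1.3, -0.1, 0.2]
opening: 0.0013
grip_force: 0.0
```

>>> step_arm --motion '[[[0,0,0],0]]'

```text
time: 1.68
tool_pos: [0.6591, 0.1188, 0.1985]
tool_rot: [-3.141, -0.001, 3.029]
contact_force: [-0.4, 1.0, 0.2]
opening: 0.0003
grip_force: 0.0
```

```bash
python3 - <<'E'
from h import *
go(.669,.113,.2,3.034);go(.669,.113,.08,3.034)
C=cam("wrist");cv2.imwrite("pics/w1.png",C[0][:,:,::-1]); print(proj([[.669,.113,.046]],C))
E
```

```text
t 1.68 pos [0.6591 0.1188 0.1985] yaw 3.029 shift/60mm [-0.174 -0.077 -0.025] spin -0.005 F [-0.4  1.   0.2]
t 1.68 pos [0.6591 0.1188 0.1985] yaw 3.029 shift/60mm [-0.176 -0.075  1.975] spin -0.005 F [-0.4  1.   0.2]
[[316.1711175  200.10258501]]
```

View pics/w1.png

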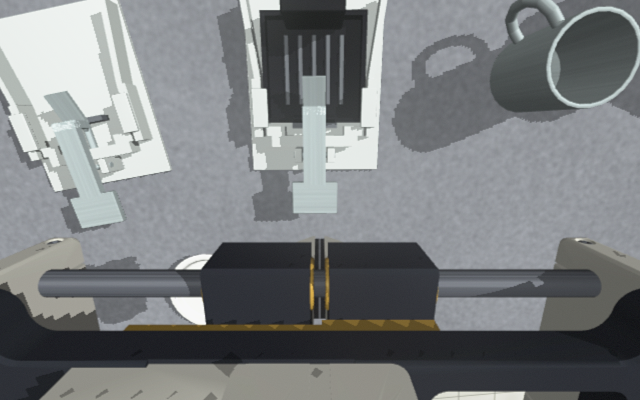

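The wrist view shows pad A centred at (315,198), against a predicted (316,200), so the pose estimate holds. The tray's tab is at (315,12). I'll press now.

>>> step_arm --motion '[[[-0.17,-0.08,0.8],0],[[-0.17,-0.08,1.6],0],[[-0.17,-0.08,2.05],0],[[-0.17,-0.08,2.05],0],[[-0.17,-0.08,2.2],0],[[-0.17,-0.08,2.35],0],[[-0.17,-0.08,2.5],0],[[-0.17,-0.08,2.5],0],[[-0.17,-0.08,2.5],0]]'

```text
time: 2.85
tool_pos: [0.6666, 0.1168, 0.0508]
tool_rot: [3.141, 0.0, 3.034]
contact_force: [0.1, 0.1, 0.3]
opening: 0.0
grip_force: 0.0
```

```bash
python3 - <<'E'
from h import *
go(.669,.113,.2,3.034)
C=cam("top");im=C[0]
cv2.imwrite("pics/t2.png",cv2.resize(im[165:285,215:405],None,fx=4,fy=4,interpolation=cv2.INTER_CUBIC)[:,:,::-1])
m=(im[200:290,220:300].max(2)<45).astype(np.uint8)
ys,xs=np.nonzero(m);print(len(xs),ys.max()+200)
E
```

```text
t 2.85 pos [0.6666 0.1168 0.0508] yaw 3.034 shift/60mm [-0.047 -0.058 -2.486] spin -0.0 F [0.1 0.1 0.3]
12 215
```

View pics/t2.png

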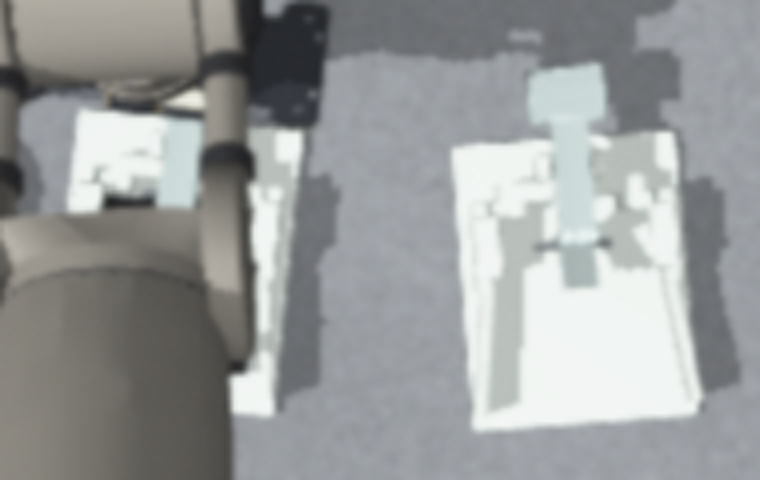

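The arm covers dock A in this top view, so I'll check with the wrist camera.

```bash
python3 - <<'E'
from h import *
go(.669,.113,.044,3.034)
C=cam("wrist");cv2.imwrite("pics/w2.png",C[0][:,:,::-1]); print(proj([[.669,.113,.046],[.669,.113,.03]],C))
E
```

```text
t 2.9 pos [0.6667 0.1168 0.051 ] yaw 3.034 shift/60mm [-0.045 -0.059  0.116] spin -0.0 F [-0.6  0.1 -0.3]
[[315.11619956 245.66010339]
 [315.44074849 236.4329077 ]]
```

View pics/w2.png

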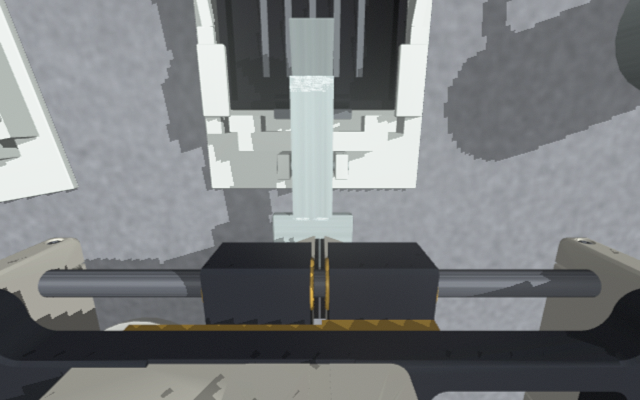

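```bash
python3 - <<'E'
from h import *
print(robot.tip_extent)
C=cam("wrist"); o=np.array([.5534,.1252]);y=-.107;u=np.array([np.cos(y),np.sin(y)])
for x,z in [(.09,.006),(.035,.024),(.015,.024),(.098,.046),(.098,.032)]: print(x,z,proj([[*(o+u*x),z]],C).round(0))
s=robot.observe();print(s["contact_force"],s["joint_efforts"].round(1))
go(.669,.113,.044,3.034)
E
```

```text
0.017
0.09 0.006 [[316. 191.]]
0.035 0.024 [[315. 113.]]
0.015 0.024 [[315.  78.]]
0.098 0.046 [[315. 218.]]
0.098 0.032 [[315. 212.]]
[0.62033718 1.00135029 0.38187873] [ -0.  -60.9 -22.4  -0.    0.1   0. ]
t 3.0 pos [0.6667 0.1168 0.051 ] yaw 3.034 shift/60mm [-0.045 -0.059  0.117] spin -0.0 F [0.6 1.  0.4]
```

The tray's rear edge is at row 110. I'd expect 113 if it's still home and 78 if it had popped out, so it's still locked. I'll press deeper in small steps.

>>> step_arm --motion '[[[-0.04,-0.06,0.05],0],[[-0.04,-0.06,0.1],0],[[-0.04,-0.06,0.1],0],[[-0.04,-0.06,0.1],0]]'

```text
time: 3.5
tool_pos: [0.6684, 0.113, 0.0445]
tool_rot: [3.141, -0.0, 3.034]
contact_force: [-0.1, -0.9, 0.4]
opening: 0.0007
grip_force: 0.0
```

```bash
cat > q.py <<'E'
from h import *
import sys
go(.669,.113,.044,3.034)
C=cam("wrist"); g=C[0].max(2).astype(int)
print(np.nonzero(g[40:190,265]>90)[0][:1]+40, np.nonzero(g[40:190,370]>90)[0][:1]+40, "pad w",np.ptp(np.nonzero(C[0][228].min(1)>150)[0][[0,-1]]))
E
python3 q.py
```

```text
t 3.5 pos [0.6684 0.113  0.0445] yaw 3.034 shift/60mm [-0.01   0.001  0.009] spin -0.0 F [-0.1 -0.9  0.4]
[106] [40] pad w 633
```

```bash
python3 - <<'E'
from h import *
C=cam("scene");W=cam("wrist")
p=proj([[.669,.113,.046]],C)[0].astype(int);print(p)
a=cv2.resize(C[0][p[1]-65:p[1]+35,p[0]-65:p[0]+65],(780,600),interpolation=cv2.INTER_CUBIC)
a=cv2.resize(a,(400,308)); b=W[0][:308,140:540]
s=C[0][p[1]-65:p[1]+35,p[0]-65:p[0]+65]
cv2.imwrite("pics/c3.png",np.hstack([cv2.resize(s,(400,308),interpolation=cv2.INTER_CUBIC),b])[:,:,::-1])
E
```

```text
[372 238]
```

View pics/c3.png

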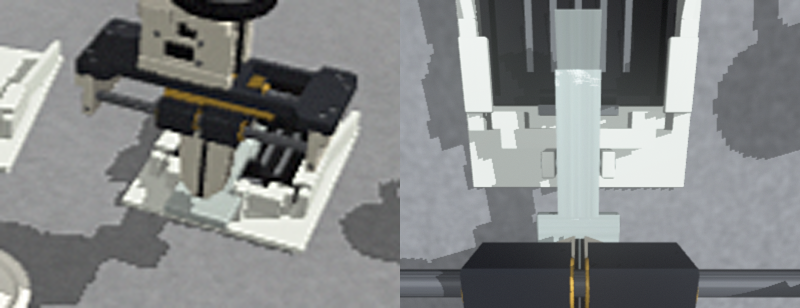

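>>> step_arm --motion '[[[0,0,0.03],0],[[0,0,0.06],0],[[0,0,0.06],0],[[0,0,0.06],0]]'

```text
time: 4.15
tool_pos: [0.6684, 0.113, 0.041]
tool_rot: [3.142, 0.0, 3.034]
contact_force: [-0.0, 0.2, 0.3]
opening: 0.0004
grip_force: 0.0
```

```bash
python3 q.py
```

```text
t 4.15 pos [0.6684 0.113  0.041 ] yaw 3.034 shift/60mm [-0.009  0.002 -0.05 ] spin -0.0 F [-0.   0.2  0.3]
[40] [40] pad w 638
```

```bash
python3 - <<'E'
from h import *
C=cam("wrist"); g=C[0].mean(2).astype(int)
for c in (245,255,265,370,385): print(c,g[0:190:6,c].tolist())
s=C[0][0:310,140:540]; S=cam("scene")[0][160:270,300:440]
cv2.imwrite("pics/c4.png",np.hstack([cv2.resize(S,(395,310),interpolation=cv2.INTER_CUBIC),s])[:,:,::-1])
E
```

```text
245 [58, 59, 59, 60, 60, 62, 63, 64, 64, 61, 61, 61, 64, 67, 68, 68, 69, 68, 176, 237, 237, 236, 236, 236, 236, 175, 177, 177, 177, 177, 176, 177]
255 [57, 58, 58, 58, 60, 60, 60, 62, 62, 56, 59, 59, 60, 62, 65, 66, 64, 63, 177, 196, 228, 237, 180, 178, 182, 176, 177, 176, 176, 177, 175, 176]
265 [133, 135, 135, 134, 136, 134, 132, 112, 87, 75, 71, 67, 57, 60, 60, 61, 62, 62, 175, 96, 97, 96, 179, 180, 179, 177, 177, 176, 176, 177, 176, 176]
370 [132, 131, 131, 133, 131, 132, 133, 133, 133, 126, 117, 88, 52, 55, 56, 59, 66, 66, 177, 115, 114, 116, 237, 237, 237, 178, 235, 236, 235, 236, 236, 237]
385 [34, 36, 34, 37, 36, 38, 40, 42, 43, 44, 46, 47, 50, 52, 55, 57, 65, 65, 177, 238, 237, 237, 237, 237, 237, 236, 236, 235, 235, 235, 235, 237]
```

View pics/c4.png

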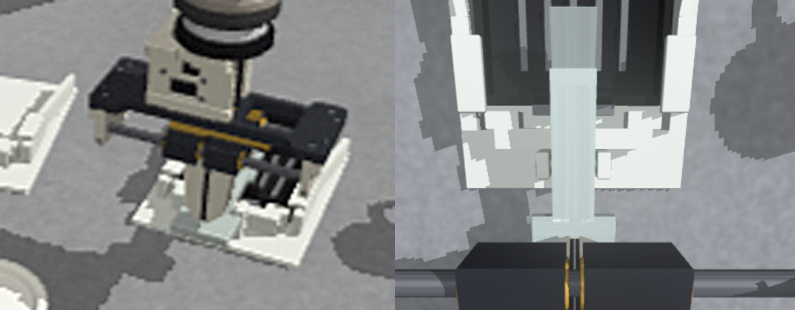

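```bash
python3 - <<'E'
from h import *
a=cv2.imread("pics/scene0.png")[:,:,::-1]
C=cam("scene");b=C[0]
print(proj([[.669,.113,.046],[.669,.113,.03],[.687,.111,.046],[.687,.111,.03]],C).round(1).tolist())
s=cv2.resize(np.vstack([a[215:255,340:420],b[215:255,340:420]]),None,fx=7,fy=7,interpolation=cv2.INTER_NEAREST)
cv2.imwrite("pics/c5.png",s[:,:,::-1])
print(R.from_euler("xyz",robot.observe()["tool_rot"]).as_matrix()[:,2], robot.observe()["tool_pos"])
E
```

```text
[[372.1, 239.0], [371.6, 244.5], [369.5, 243.3], [369.0, 248.8]]
[ 1.61780947e-04  9.15584351e-05 -9.99999983e-01] [0.66846418 0.11296454 0.04107738]
```

View pics/c5.png

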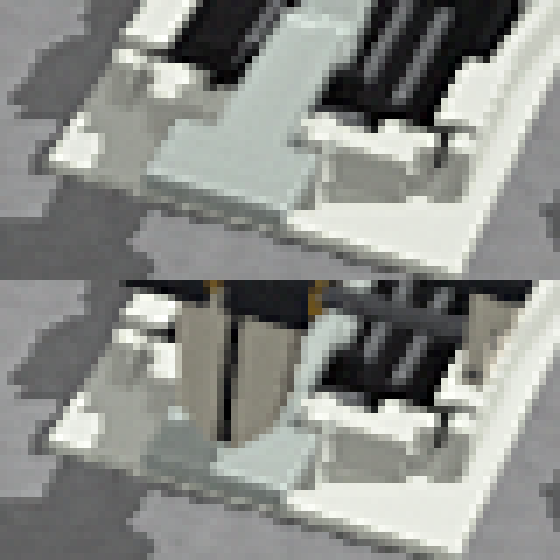

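The pad hasn't moved, and the fingers still occlude it, so the real tips are higher than reported: roughly 10–14 mm above the TCP reading. I'll lower until the force sensor shows contact and use that to calibrate.

>>> step_arm --motion '[[[0,0,0.05],0],[[0,0,0.1],0],[[0,0,0.1],0]]'

```text
time: 4.72
tool_pos: [0.6682, 0.1129, 0.0346]
tool_rot: [-3.142, -0.001, 3.034]
contact_force: [0.1, 0.1, -0.4]
opening: 0.0009
grip_force: 0.0
```

>>> step_arm --motion '[[[0,0,0.05],0],[[0,0,0.05],0]]'

```text
time: 4.97
tool_pos: [0.6691, 0.1129, 0.0327]
tool_rot: [3.141, 0.002, 3.034]
contact_force: [0.7, -0.6, 2.9]
opening: 0.0002
grip_force: 1.5
```

>>> step_arm --motion '[[[0,0,0.05],0],[[0,0,0.05],0]]'

```text
time: 5.22
tool_pos: [0.6699, 0.1129, 0.0302]
tool_rot: [3.141, 0.004, 3.034]
contact_force: [2.4, -0.9, 3.4]
opening: 0.0004
grip_force: 2.5
```

Contact at TCP z≈0.034, so the real tip is about 12 mm above the reported TCP. I'll carry the press through.

>>> step_arm --motion '[[[0,0,0.04],0],[[0,0,0.08],0],[[0,0,0.12],0],[[0,0,0.14],0],[[0,0,0.14],0]]'

```text
time: 5.85
tool_pos: [0.6715, 0.1127, 0.0223]
tool_rot: [3.141, 0.007, 3.034]
contact_force: [7.7, -0.4, 4.3]
opening: 0.0005
grip_force: 3.3
```

```bash
cat q.py | sed -n 1,3p >/dev/null; python3 - <<'E'
from h import *
go(.669,.113,.018,3.034)
C=cam("wrist"); g=C[0].mean(2).astype(int)
for c in (245,385): print(c,g[0:190:5,c].tolist())
o=np.array([.5534,.1252]);y=-.107;u=np.array([np.cos(y),np.sin(y)])
for x in (.035,.025,.015): print(x,proj([[*(o+u*x),.024]],C).round(0))
E
```

```text
t 5.85 pos [0.6715 0.1127 0.0223] yaw 3.034 shift/60mm [0.042 0.    0.071] spin -0.0 F [ 7.7 -0.4  4.3]
245 [55, 56, 55, 59, 59, 58, 59, 62, 62, 62, 63, 51, 142, 171, 171, 171, 171, 171, 225, 172, 172, 178, 176, 176, 176, 175, 175, 175, 174, 172, 172, 171, 171, 170, 170, 170, 170, 169]
385 [34, 34, 32, 33, 33, 37, 38, 38, 39, 49, 50, 36, 141, 168, 169, 171, 171, 170, 171, 172, 173, 234, 233, 233, 233, 233, 233, 233, 233, 228, 232, 231, 231, 232, 231, 232, 231, 231]
0.035 [[321. 101.]]
0.025 [[321.  80.]]
0.015 [[321.  60.]]
```

The tray's rear edge is now at row 60, which is 20 mm out, so it has popped free. I'll lift, then go to the tab.

>>> step_arm --motion '[[[0,0,-0.4],0],[[0,0,-1.2],0],[[0,0,-2.0],0],[[0,0,-2.0],0]]' --hand 140

```text
time: 6.4
tool_pos: [0.6705, 0.1132, 0.1452]
tool_rot: [3.14, 0.008, 3.034]
contact_force: [0.5, -0.2, 0.0]
opening: 0.0355
grip_force: 0.0
```

```bash
python3 -c "
from h import *
go(.466,.1345,.14,1.464)"
```

```text
t 6.4 pos [0.6705 0.1132 0.1452] yaw 3.034 shift/60mm [ 3.428 -0.013  0.059] spin 1.57 F [ 0.5 -0.2  0. ]
```

>>> step_arm --motion '[[[0.5,0,0.05],0.18],[[1.0,0,0.05],0.36],[[1.5,0,0.05],0.54],[[2.0,0,0.05],0.72],[[2.5,0,0.05],0.9],[[3.0,0,0.05],1.08],[[3.43,0,0.05],1.26],[[3.43,0,0.05],1.42],[[3.43,0,0.05],1.57],[[3.43,0,0.05],1.57]]'

```text
time: 7.65
tool_pos: [0.463, 0.1351, 0.1367]
tool_rot: [-3.14, 0.0, 1.465]
contact_force: [-0.6, -0.6, -0.2]
opening: 0.0413
grip_force: 0.0
```

```bash
python3 - <<'E'
from h import *
print(robot.observe()["opening"])
go(.466,.1345,.017,1.464)
C=cam("wrist");cv2.imwrite("pics/w6.png",C[0][:,:,::-1])
T=cam("top")[0]
s=robot.observe();print(s["tool_rot"])
o=np.array([.5534,.1252]);y=-.107;u=np.array([np.cos(y),np.sin(y)]);v=np.array([-u[1],u[0]])
for a in (-.095,-.081):
  for b in (-.03,.03): print(a,b,proj([[*(o+u*a+v*b),.062]],C).round(0))
E
```

```text
0.04132158164738039
t 7.65 pos [0.463  0.1351 0.1367] yaw 1.465 shift/60mm [-0.004  0.055  1.994] spin 0.001 F [-0.6 -0.6 -0.2]
[-3.14008161e+00  2.29040809e-04  1.46687972e+00]
-0.095 -0.03 [[315. 242.]]
-0.095 0.03 [[315. 175.]]
-0.081 -0.03 [[331. 242.]]
-0.081 0.03 [[332. 175.]]
```

View pics/w6.png

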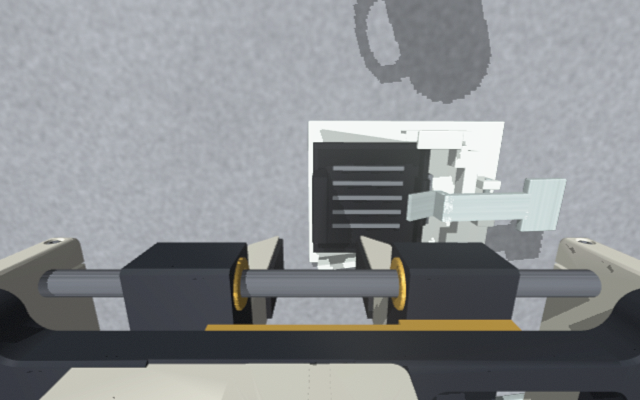

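The wrist view shows the tray popped out, with the tab at columns 315–328 and rows 175–240. That matches the prediction and lies midway between the fingers (282 and 360). The catch nose is at column 407, clear of the rear finger. I'll lower and pinch.

>>> step_arm --motion '[[[0,0.055,0.5],0],[[0,0.055,1.0],0],[[0,0.055,1.5],0],[[0,0.055,1.8],0],[[0,0.055,1.95],0],[[0,0.055,1.95],0]]'

```text
time: 8.5
tool_pos: [0.4668, 0.1347, 0.0202]
tool_rot: [-3.14, 0.0, 1.465]
contact_force: [-0.4, -0.1, 1.3]
opening: 0.0411
grip_force: 0.0
```

>>> step_arm --motion '[[[0,0,0],0],[[0,0,0],0],[[0,0,0],0],[[0,0,0],0],[[0,0,0],0]]' --hand 255 --squeeze 30

```text
time: 9.12
tool_pos: [0.4634, 0.135, 0.0207]
tool_rot: [-3.135, 0.001, 1.464]
contact_force: [-11.3, 2.6, 10.2]
opening: 0.0139
grip_force: 30.0
```

Gripped, with the opening at 13.9 mm. I'll draw it out along -y of the tool.

>>> step_arm --motion '[[[0,-0.15,0],0],[[0,-0.3,0],0],[[0,-0.45,0],0],[[0,-0.6,0],0],[[0,-0.75,0],0],[[0,-0.8,0],0],[[0,-0.8,0],0],[[0,-0.8,0],0]]'

```text
time: 10.12
tool_pos: [0.4186, 0.14, 0.0207]
tool_rot: [-3.14, 0.0, 1.464]
contact_force: [-4.1, 0.5, 5.6]
opening: 0.0136
grip_force: 30.0
```

```bash
python3 - <<'E'
from h import *
go(.42,.1345,.1,1.464)
C=cam("top");g=C[0].max(2)
o=np.array([.5534,.1252]);y=-.107;u=np.array([np.cos(y),np.sin(y)])
print(robot.observe()["grip_force"],robot.observe()["opening"],robot.observe()["torque"].round(2))
E
```

```text
t 10.12 pos [0.4186 0.14   0.0207] yaw 1.464 shift/60mm [-0.088  0.031 -1.322] spin -0.0 F [-4.1  0.5  5.6]
29.98095542192459 0.013799620645147965 [0.05 0.75 0.04]
```

>>> step_arm --motion '[[[0,0,-0.2],0],[[0,0,-0.5],0],[[0,0,-1.0],0],[[0,0,-1.5],0],[[0,0,-1.5],0],[[0,0,-1.5],0],[[0,0,-1.5],0]]'

```text
time: 11.05
tool_pos: [0.4186, 0.1397, 0.1096]
tool_rot: [-3.139, 0.001, 1.464]
contact_force: [0.3, -0.2, -1.7]
opening: 0.0136
grip_force: 30.0
```

```bash
python3 - <<'E'
from h import *
s=robot.observe();print(s["contact_force"],s["torque"],s["opening"],s["tool_rot"])
C=cam("wrist");im=C[0]
m=(im[:235].max(2)<90).astype(np.uint8);n,l,st,ce=cv2.connectedComponentsWithStats(m)
for i in range(1,n):
    if st[i,4]>800: print(st[i],ce[i].round(0))
o=np.array([.5389,-.1411]);y=.072;u=np.array([np.cos(y),np.sin(y)])
t=o+u*(-.138);print(t); go(*t,.11,np.pi/2+.072)
E
```

```text
[ 0.306367   -0.17566317 -1.69975701] [-0.11956816  0.16575492 -0.00089462] 0.013643350713904906 [-3.13940081e+00  5.24853966e-04  1.46372845e+00]
[  305   154   200    81 14064] [404. 193.]
[ 0.40125754 -0.15102742]
t 11.1 pos [0.4187 0.1397 0.1096] yaw 1.464 shift/60mm [-4.849e+00  2.280e-01 -4.000e-03] spin -0.179 F [ 0.1  0.3 -2.3]
```

Lifted cleanly (1.7 N). The tray's left edge is at row 154, which puts it centred on the tool to under 1 mm. I'll carry it across.

>>> step_arm --motion '[[[-0.4,0.02,0],-0.02],[[-1.1,0.05,0],-0.05],[[-1.9,0.09,0],-0.08],[[-2.7,0.13,0],-0.11],[[-3.5,0.17,0],-0.14],[[-4.2,0.2,0],-0.16],[[-4.65,0.23,0],-0.179],[[-4.85,0.23,0],-0.179],[[-4.85,0.23,0],-0.179],[[-4.85,0.23,0],-0.179]]'

```text
time: 12.35
tool_pos: [0.4018, -0.1499, 0.1103]
tool_rot: [-3.141, -0.001, 1.643]
contact_force: [-0.4, -0.6, -1.8]
opening: 0.0139
grip_force: 30.0
```

```bash
python3 - <<'E'
from h import *
s=robot.observe();print(s["contact_force"],s["opening"])
go(.4013,-.151,.0215,np.pi/2+.072)
# tray left edge in wrist view (tool yaw alignment) and dock B left base edge
C=cam("wrist");im=C[0]; m=(im.max(2)<90)
xs=np.arange(330,470,20); print("edge rows",[int(np.nonzero(m[100:235,x])[0][0]+100) for x in xs])
o=np.array([.5389,-.1411]);y=.072;u=np.array([np.cos(y),np.sin(y)]);v=np.array([-u[1],u[0]])
P=proj(np.array([[*(o+u*a+v*b),.006] for a in (.0,.05,.085) for b in (.075,)]),C);print(P.round(1).tolist())
for p in P: 
    c=int(p[0]); col=im[:,c].min(1).astype(int); k=[r for r in range(60,235) if col[r]>190]; print(c,k[:1],k[-1:])
E
```

```text
[-0.37668169 -0.56955049 -1.78038835] 0.013930588802290264
t 12.35 pos [ 0.4018 -0.1499  0.1103] yaw 1.643 shift/60mm [-0.019 -0.009  1.481] spin 0.001 F [-0.4 -0.6 -1.8]
edge rows [154, 154, 155, 154, 154, 154, 154]
[[474.9, 120.0], [531.5, 120.0], [571.0, 120.1]]
474 [65] [152]
531 [60] [234]
571 [60] [229]
```

```bash
python3 - <<'E'
from h import *
C=cam("wrist");im=C[0]
for c in (475,500,520,531,550,571): print(c,im[104:150:2,c].min(1).tolist())
E
```

```text
475 [201, 199, 198, 197, 200, 202, 200, 196, 209, 254, 253, 253, 253, 252, 253, 253, 253, 253, 253, 252, 218, 218, 218]
500 [194, 193, 190, 188, 189, 193, 191, 188, 192, 255, 253, 253, 253, 252, 255, 253, 253, 253, 253, 253, 253, 253, 253]
520 [193, 194, 192, 193, 197, 201, 200, 194, 191, 255, 253, 253, 253, 252, 251, 253, 253, 253, 253, 253, 253, 253, 253]
531 [194, 197, 198, 195, 192, 189, 190, 195, 191, 255, 253, 253, 253, 253, 251, 253, 253, 253, 253, 253, 253, 253, 253]
550 [189, 189, 186, 187, 186, 188, 191, 196, 197, 255, 253, 253, 253, 253, 253, 253, 253, 253, 253, 253, 253, 253, 253]
571 [191, 192, 191, 190, 185, 185, 190, 190, 190, 255, 253, 253, 253, 254, 253, 251, 245, 203, 196, 187, 185, 190, 191]
```

The dock edge is at row 121 against a predicted 120, and it runs parallel. Lowering now.

>>> step_arm --motion '[[[-0.02,0,0.4],0],[[-0.02,0,0.9],0],[[-0.02,0,1.2],0],[[-0.02,0,1.35],0],[[-0.02,0,1.45],0],[[-0.02,0,1.47],0],[[-0.02,0,1.47],0]]'

```text
time: 13.32
tool_pos: [0.4024, -0.1523, 0.0228]
tool_rot: [3.141, 0.0, 1.643]
contact_force: [-1.1, 0.2, -2.1]
opening: 0.0139
grip_force: 30.0
```

>>> step_arm --motion '[[[0,0.1,0],0],[[0,0.2,0],0],[[0,0.35,0],0],[[0,0.5,0],0],[[0,0.6,0],0],[[0,0.6,0],0]]'

```text
time: 14.08
tool_pos: [0.4383, -0.1493, 0.0221]
tool_rot: [-3.141, -0.0, 1.643]
contact_force: [-0.0, 0.8, -3.5]
opening: 0.0139
grip_force: 30.0
```

```bash
python3 - <<'E'
from h import *
o=np.array([.5389,-.1411]);y=.072;u=np.array([np.cos(y),np.sin(y)])
t=o+u*(-.068+.0025); go(*t,.0205,np.pi/2+.072); s=robot.observe(); print(s["torque"].round(2),s["opening"])
E
```

```text
t 14.07 pos [ 0.4383 -0.1493  0.0221] yaw 1.643 shift/60mm [0.016 0.591 0.027] spin 0.0 F [-0.   0.8 -3.5]
[-0.08  0.28 -0.05] 0.013894800193261388
```

>>> step_arm --motion '[[[0.01,0.05,0.025],0],[[0.01,0.15,0.025],0],[[0.01,0.25,0.025],0],[[0.01,0.35,0.025],0],[[0.01,0.42,0.025],0],[[0.01,0.42,0.025],0]]'

```text
time: 14.82
tool_pos: [0.4598, -0.1467, 0.0208]
tool_rot: [-3.135, -0.002, 1.643]
contact_force: [-13.6, -3.0, 7.1]
opening: 0.0136
grip_force: 30.0
```

>>> step_arm --motion '[[[0,0.05,0],0],[[0,0.1,0],0],[[0,0.14,0],0],[[0,0.14,0],0]]'

```text
time: 15.32
tool_pos: [0.4694, -0.1462, 0.0208]
tool_rot: [-3.138, -0.001, 1.642]
contact_force: [-7.4, 0.1, 1.7]
opening: 0.014
grip_force: 30.0
```

```bash
python3 - <<'E'
from h import *
o=np.array([.5389,-.1411]);y=.072;u=np.array([np.cos(y),np.sin(y)])
t=o+u*(-.068+.0025); go(*t,.0205,np.pi/2+.072); s=robot.observe(); print(s["torque"].round(2),s["opening"])
E
```

```text
t 15.32 pos [ 0.4694 -0.1462  0.0208] yaw 1.642 shift/60mm [0.001 0.07  0.005] spin -0.0 F [-7.4  0.1  1.7]
[-0.24  1.24 -0.17] 0.0140061788028756
```

>>> step_arm --motion '[[[0,0.03,0],0],[[0,0.05,0],0],[[0,0.05,0],0]]'

```text
time: 15.7
tool_pos: [0.4725, -0.146, 0.0208]
tool_rot: [-3.138, -0.001, 1.643]
contact_force: [-8.2, -0.2, 3.4]
opening: 0.0134
grip_force: 30.0
```

>>> step_arm --motion '[[[0,0.03,0],0],[[0,0.03,0],0],[[0,0.03,0],0]]'

```text
time: 16.08
tool_pos: [0.473, -0.1456, 0.0207]
tool_rot: [-3.135, -0.002, 1.642]
contact_force: [-14.3, -0.1, 7.3]
opening: 0.0138
grip_force: 30.0
```

>>> step_arm --motion '[[[0,0.03,0],0],[[0,0.03,0],0],[[0,0.03,0],0]]'

```text
time: 16.45
tool_pos: [0.4729, -0.1456, 0.0207]
tool_rot: [-3.132, -0.003, 1.643]
contact_force: [-20.2, -4.1, 12.4]
opening: 0.0139
grip_force: 30.1
```

It's stopped at x≈0.473 with the force rising, so it's at the end stop. I'll back off gently to test whether the catch holds.

>>> step_arm --motion '[[[0,-0.06,0],0],[[0,-0.11,0],0],[[0,-0.15,0],0],[[0,-0.2,0],0],[[0,-0.2,0],0]]'

```text
time: 17.08
tool_pos: [0.4691, -0.147, 0.0213]
tool_rot: [3.135, 0.001, 1.642]
contact_force: [8.2, 4.4, -5.2]
opening: 0.0137
grip_force: 30.0
```

>>> step_arm --motion '[[[0,-0.05,0],0],[[0,-0.05,0],0],[[0,-0.05,0],0]]'

```text
time: 17.45
tool_pos: [0.4692, -0.1475, 0.022]
tool_rot: [3.13, 0.003, 1.643]
contact_force: [17.4, 6.3, -8.9]
opening: 0.0137
grip_force: 30.1
```

It holds at x=0.469 against a 17 N pull, so it's latched. I'll relax, let go and retreat.

>>> step_arm --motion '[[[0,0.05,0],0],[[0,0.09,0],0],[[0,0.09,0],0],[[0,0.09,0],0]]'

```text
time: 17.95
tool_pos: [0.4691, -0.1468, 0.021]
tool_rot: [3.14, 0.0, 1.643]
contact_force: [3.2, 2.4, -2.6]
opening: 0.0137
grip_force: 30.0
```

>>> step_arm --motion '[[[0,0,0],0],[[0,0,0],0],[[0,0,0],0],[[0,0,0],0],[[0,0,0],0]]' --hand 150

```text
time: 18.58
tool_pos: [0.4685, -0.1468, 0.0209]
tool_rot: [3.142, -0.0, 1.643]
contact_force: [-0.8, 0.1, 0.3]
opening: 0.0374
grip_force: 0.0
```

>>> step_arm --motion '[[[0,0,-0.3],0],[[0,0,-0.8],0],[[0,0,-1.5],0],[[0,0,-2.2],0],[[0,0,-2.8],0],[[0,-1,-3.0],0],[[0,-1,-3.0],0],[[0,-1,-3.0],0]]'

```text
time: 19.58
tool_pos: [0.4089, -0.1513, 0.2012]
tool_rot: [3.14, 0.001, 1.642]
contact_force: [-1.1, 0.2, -0.6]
opening: 0.0379
grip_force: 0.0
```

```bash
python3 - <<'E'
from h import *
C=cam("wrist");im=C[0]
go(.4711,-.146,.2,1.643)
o=np.array([.5389,-.1411]);y=.072;u=np.array([np.cos(y),np.sin(y)]);v=np.array([-u[1],u[0]])
m=((im[:240].max(2)<95)).astype(np.uint8);n,l,st,ce=cv2.connectedComponentsWithStats(m)
print([st[i].tolist() for i in range(1,n) if st[i,4]>600])
for a in (-.075,.035): print("tray edge pred",proj([[*(o+u*a+v*.055),.024],[*(o+u*a-v*.055),.024]],C).round(0).tolist())
# tray A-dock emptiness / bystander drift in top view
T=cam("top")[0].astype(int); t0=cv2.imread("pics/top0.png")[:,:,::-1].astype(int)
for nme,(x,yy) in dict(mug=(159,225),funnel=(441,276),carafe=(475,208),lid=(322,140)).items():
    print(nme,np.abs(T-t0)[yy-15:yy+15,x-15:x+15].mean().round(1))
print(robot.observe()["opening"])
E
```

```text
t 19.62 pos [ 0.4092 -0.1512  0.2009] yaw 1.643 shift/60mm [0.013 1.035 0.015] spin -0.0 F [ 0.   0.3 -0.2]
[[0, 0, 61, 130, 1469], [0, 2, 13, 72, 632], [362, 139, 102, 92, 6674]]
tray edge pred [[368.0, 137.0], [364.0, 228.0]]
tray edge pred [[465.0, 137.0], [453.0, 228.0]]
mug 0.4
funnel 3.9
carafe 1.2
lid 0.1
0.038190773778242974
```

The tray sits at home in dock B and the bystanders are unmoved. Handing in.

```bash
python3 -c "
from cell import robot
print(robot.hand_in())"
```

```text
the job is handed in; nothing more can be done
None
```

The drip tray is now locked in the other dock: its catch held against a 17 N test pull before I let go. In the top view the mug, funnel, carafe and lid rest look unmoved, and I handed the job in at about 20 s of the 64 s allowed.

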